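Dip the nitrogen level in the bench dewar

TASK

Check the nitrogen level in the bench dewar: lift the dip rod up and off the retort stand's hook, lower its thin end into the steel dip tube in the dewar's lid until the collar stops on the tube's mouth, and keep it down there in your grip for two seconds so that frost can form. Then draw it out and finish holding the rod level and still, well above the bench and off to one side of the dewar, ready to be read; the program ends while still holding it. Do not knock or shift the loose things on the bench.

Things in the scene. Friction and masses are not known exactly. Their poses are not given: they have to be found in the camera images.
- dip_rod: dip rod, straight stick 283 mm long, about 60 g, hanging upright on the stand's hook. Origin: centre of its collar's underside; z runs along the stick, from the thin end to the eye (up as it hangs); x lies along the stand's x. Collar: flat disc 40 mm across, z 0 to 5 mm; neck 10 mm thick to z 17 mm; square handle to 92 mm; steel wire stem 4.4 mm thick to 142 mm; eye. Balance point: z about 34 mm
- rod_tip (a point): round tip of the rod's thin end, 105 mm below the collar's underside; the thin end is a black rod 8 mm thick with fine ring marks
- rod_grip (a point): middle of the rod's handle, on its axis, 54.5 mm above the collar's underside, about 192 mm above the bench as it hangs. The handle is a grey plastic bar 16 x 16 mm square and 75 mm long (rod z 17 to 92 mm), its faces square to the rod's x and y axes
- rod_eye (a point): centre of the rod's hanging eye, 159 mm above the collar's underside: a steel wire ring in the rod's y-z plane, 30 mm wide inside, wire 4.4 mm, its top 19 mm above this point; the hook passes through it
- stand: retort stand, metal, fixed. Origin: on the bench straight below the hook's seat, where the rod hangs; z up; -x is where the hook's open end points (roughly to the robot). Base plate 165 x 90 x 12 mm, x -55 to +111 mm; post 12 mm thick at x +70 mm, 350 mm high; clamp 32 mm wide at height 312 mm with a thumb screw to +y
- hook_seat (a point): top of the hook bar at its seat, 311.5 mm above the bench. The hook is a 7 mm bar from the clamp towards the stand's -x; its end, at x -26 mm, turns up to 12 mm above the seat. To free the rod raise it about 17 mm (more than 13 so that the eye's top clears the end, less than 22 or its lower half catches the bar), then draw it along the stand's -x by 60 mm or more
- dewar: low round nitrogen dewar, aluminium can 160 mm across with a sloping shoulder and a flat white clipped-on lid 148 mm across, lid top at height 122 mm; fixed. Origin: centre of its underside; z up; the dip tube stands at x +45 mm, a low black vent cap 28 mm across, top at height 134 mm, at x -25 mm. A thin folded bail handle lies against the can
- tube_mouth (a point): centre of the dip tube's mouth, 140 mm above the bench. Upright steel tube, bore 14 mm, flared over its top 12 mm to 27 mm inside and 33 mm outside; deep enough for the whole thin end, so the collar comes to rest on the rim: the rod's origin and this point then coincide
- dish_small: bystander: small clear closed dish, 56 mm across, 15 mm high; origin at the centre of its underside
- dish_stack: bystander: stack of three clear closed dishes, 90 mm across, 44 mm high; origin at the centre of its underside
- wash_bottle: bystander: white plastic bottle, 64 mm across, 150 mm high; origin at the centre of its underside
- vial_rack: bystander: grey rack 70 x 130 mm with small capped vials, 49 mm high; origin at the centre of its underside
- tip_box: bystander: white box with clear lid, 87 x 127 mm, 67 mm high; origin at the centre of its underside
- beaker: bystander: glass beaker, 68 mm across, 85 mm high; origin at the centre of its underside
- forceps: bystander: steel forceps 125 mm long, lying flat along its x axis, 5 mm high; origin under its middle

How it is judged:
By the outcome, as a careful person would: the job done as asked, in the order asked, and still so for the second after the job is handed in, while the arm keeps its last pose, push and grip.
It also fails if it takes over 72 s, if anything falls off the work surface, if the arm or the gripper's body presses on something with over 40 N, if the wrist force passes 120 N, or if a joint passes its speed limit or range.

ROBOT

A 7-joint arm with a two-finger parallel gripper is mounted at the origin on the work surface. World frame = base frame: x ahead of the robot, y to its left, z up, the work surface at z = 0. Lengths are in m, angles in rad, forces in N, time in s.
With the tool pointing down it reaches from about 0.4 to 0.9 m from the base axis. Payload 5.5 kg.
Tool frame: the origin (TCP) lies midway between the tips of the shut fingers; the grasp point (between the pads) lies 19 mm behind it (manip.grip_depth is the distance from the TCP to the grasp point, in m); z points along the fingers, y is the line along which they close (so a half turn about z gives the same grasp; the last joint's range is limited). The gripper opens to 92 mm and grips with 3 to 60 N. Pads are 19 mm wide; open, the fingers measure 130 mm over their backs; the gripper's body (75 mm by 190 mm) begins 47 mm behind the grasp point.
Start: joints at [-0.976, 0.501, -0.427, 1.55, 0.221, 1.138, -0.21], TCP at [0.212, 0.615, 0.191] pointing down, gripper open.
Joint ranges: [-2.88, 2.88], [-0.31, 2.03], [-1.54, 1.56], [0.2, 2.42], [-1.41, 4.55], [0.19, 2.02], [-2.57, 2.57]. Speed limits (rad/s): [2.57, 2.57, 3.14, 3.14, 3.14, 3.14, 3.14].

INTERFACE

Orientations are given as a unit quaternion [x, y, z, w].
In Python, from bench import manip, effector, viewer gives the robot as it stands. Calls block until the motion is done:
- manip.move_pose(position, orientation): joint-space move of the TCP to a pose.
- manip.servo_line(position, ori=None, vel=0.15): straight line of the TCP; ori=None keeps the orientation; vel is the mean speed in m/s.
- manip.movej(angles): joint-space move.
- effector.open_jaws() and effector.close(f_grip=None): open the fingers fully, or close them until they stop; f_grip is the grip in N (None keeps the last).
- manip.sleep(seconds).
- manip.solve_ik(position, orientation): joint angles nearest the present ones, or None.
- viewer.get_image(name): name is "scene" or "top" or "wrist"; returns the picture (400x640x3 uint8, red, green, blue); there is no depth.
- viewer.get_calibration(name): a dict with "vfov" (degrees; the focal length in pixels is half the picture's height over the tangent of half this angle, whatever the lens; pixels are square), "cx", "cy" (the principal point, pixels), "eye" and "attitude" of the camera in the world. Camera axes: x right, y down, z forward; pixel columns grow to the right and rows downward; lengths in m; the calibration is good to about 2 mm. A picture is of the moment at which its call begins: read the wrist's pose just before it. get_calibration takes no time and is no camera call; for the wrist camera it gives the pose at the moment of the call.
A pose or a line that the arm cannot do raises manip.PlanningError and nothing moves.
- manip.hand_in(): hands the job in; it is judged then, once.
Readings, each from a call of its own:
- manip.current_clock(): time.
- manip.current_q(): joint angles.
- manip.current_joint_velocities(): joint speeds.
- manip.current_tau(): joint torques, N m.
- manip.current_tool_pos(): TCP position.
- manip.current_tcp_rot(): TCP orientation.
- manip.current_force(): force on the tool from outside, world axes, zero at the start.
- manip.current_wrist_torque(): the same for the moment, N m.
- manip.current_finger_gap(): finger opening in m.
- manip.current_gripper_force(): force on a finger pad.
Only numpy, scipy, OpenCV 4.12 (cv2) and the standard library are available. Lean on these libraries where they do the work, as an engineer would, in place of code of your own. Each camera call takes 0.05 s, during which the arm holds its last target. There are 200 camera calls.

## Working session

There is one attempt and no reset: what is moved stays moved. The work goes in short steps, each a Python script; the robot and the scene stay as the last script left them, time stands still between calls to the robot, and variables do not carry over. Pictures are saved under pics/ and viewed, at most 10 in all, crops included, and the job is handed in when it is done.

```bash
mkdir -p pics; python3 - <<'E'
from bench import manip, effector, viewer
import cv2
for n in ["scene","top"]:
    im=viewer.get_image(n); cv2.imwrite(f"pics/{n}1.png",im[:,:,::-1]); print(n,viewer.get_calibration(n))
print(manip.current_clock(),manip.current_tcp_rot(),viewer.get_calibration("wrist"))
E
```

```text
scene {'vfov': 42.709620817807256, 'cx': 316.68101968677234, 'cy': 193.757659498427, 'eye': array([ 1.74056179, -0.32630893,  1.44146553]), 'attitude': array([ 0.73049559,  0.56840008, -0.22532574, -0.30418062])}
top {'vfov': 51.48139192959165, 'cx': 310.70523107663007, 'cy': 200.13020024945658, 'eye': array([0.48786291, 0.00542801, 1.29778758]), 'attitude': array([-0.70466967,  0.70870501, -0.02365918,  0.02486195])}
0.1 [ 1.65120038e-01  9.86273101e-01 -8.46080608e-04 -1.67616390e-04] {'vfov': 67.26620216929304, 'cx': 316.7986989220469, 'cy': 201.44651154329168, 'eye': array([0.14075021, 0.63934307, 0.38429151]), 'attitude': array([0.80597406, 0.57492596, 0.08080256, 0.1154855 ])}
```

View pics/scene1.png

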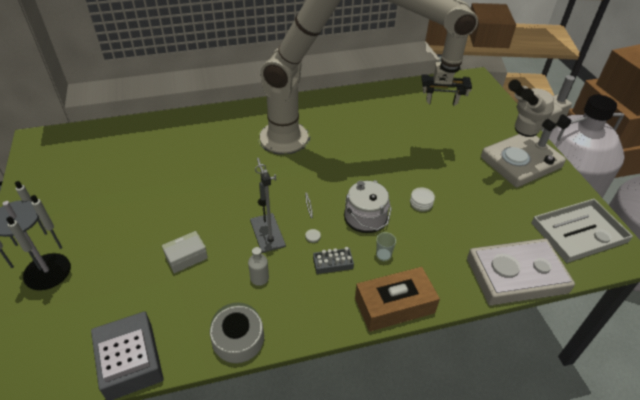

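View pics/top1.png

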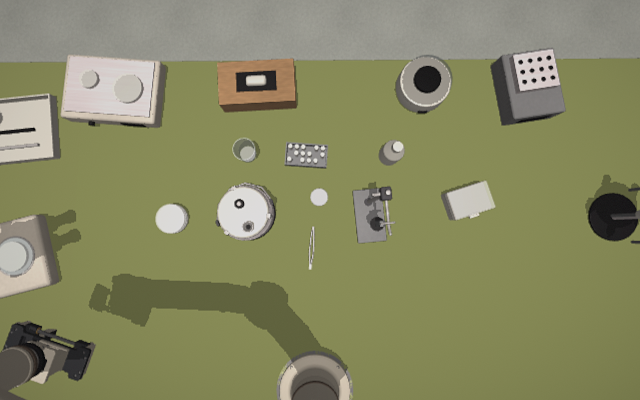

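The scene shows the stand with the rod near (265,205) and the dewar near (368,205). In the top view the stand is near (370,215), the dewar near (245,212), and the forceps (312,248) lie between them. I'll enlarge both areas in each view.

```bash
python3 - <<'E'
import cv2,numpy as np
t=cv2.imread("pics/top1.png"); s=cv2.imread("pics/scene1.png")
up=lambda a,k:cv2.resize(a,None,fx=k,fy=k,interpolation=cv2.INTER_CUBIC)
cv2.imwrite("pics/c1.png",np.hstack([up(t[175:250,340:405],6)[:450,:390],up(t[175:250,212:277],6)]))
cv2.imwrite("pics/c2.png",np.hstack([up(s[150:255,235:300],5.7)[:598],up(s[150:255,335:400],5.7)[:598]]))
E
```

```text
(no output)
```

View pics/c1.png

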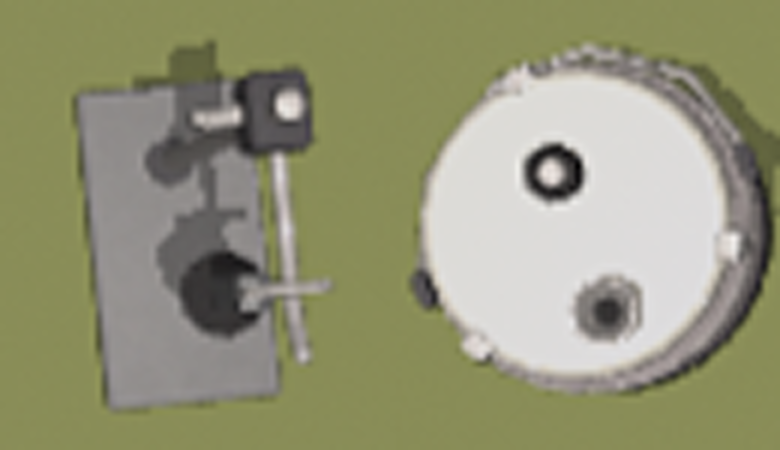

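View pics/c2.png

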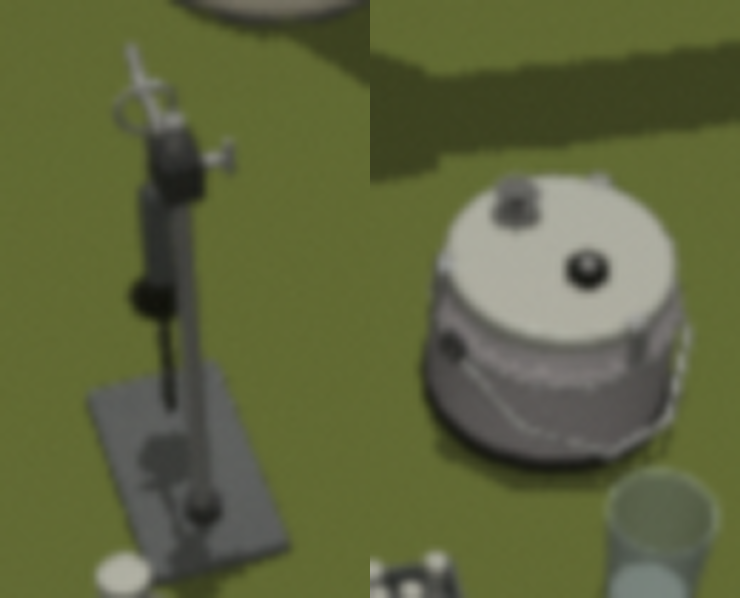

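The crops show the collar disc at top-crop (222,294), the eye seen edge-on at (243–330,288) and the hook tip at (303,360). The tube mouth is at (608,308), the vent cap at (553,172) and the lid centre near (575,225). In the scene crop the collar is at (155,297) and the tube mouth at (518,190). Next I'll turn these into points and cross-check the two views.

```bash
cat > h.py <<'E'
import numpy as np, cv2
from bench import manip, effector, viewer
from scipy.spatial.transform import Rotation as R
def ray(n,px,c=None):
    c=c or viewer.get_calibration(n); f=200/np.tan(np.radians(c['vfov']/2))
    d=R.from_quat(c['attitude']).apply([(px[0]-c['cx'])/f,(px[1]-c['cy'])/f,1]); return np.array(c['eye']),d/np.linalg.norm(d)
def onz(n,px,z,c=None):
    e,d=ray(n,px,c); return e+d*(z-e[2])/d[2]
def tri(*rs):
    A=sum(np.eye(3)-np.outer(d,d) for e,d in rs); b=sum((np.eye(3)-np.outer(d,d))@e for e,d in rs); return np.linalg.solve(A,b)
def ori(yaw,sign=1): # tool horizontal along yaw, tool x up (sign=1)
    z=np.array([np.cos(yaw),np.sin(yaw),0]); x=np.array([0,0,sign]); return R.from_matrix(np.c_[x,np.cross(z,x),z]).as_quat()
E
python3 - <<'E'
from h import *
np.set_printoptions(precision=4,suppress=True)
T=lambda x,y,x0=340:((x+.5)/6-.5+x0,(y+.5)/6-.5+175)
D=lambda x,y:T(x-390,y,212)
S=lambda x,y:((x+.5)/5.7-.5+235,(y+.5)/5.7-.5+150)
SD=lambda x,y:S(x-370+570,y)
for n,p,z in [("collar",T(222,294),.1425),("eye",T(286,288),.305),("hooktip",T(303,360),.3235),("clamp",T(277,110),.328),
 ("b1",T(78,93),.012),("b2",T(108,408),.012),("b3",T(280,393),.012),("b4",T(262,82),.012),
 ("tube",D(608,308),.14),("vent",D(553,172),.134),("lid",D(575,225),.122)]: print(n,onz("top",p,z))
for n,p,z in [("collar",S(155,297),.1425),("eye",S(145,106),.2965),("tube",SD(518,190),.14),("vent",SD(588,268),.134),("lid",SD(560,258),.122)]: print("S",n,onz("scene",p,z))
print("tri collar",tri(ray("top",T(222,294)),ray("scene",S(155,297))),"tube",tri(ray("top",D(608,308)),ray("scene",SD(518,190))))
E
```

```text
collar [ 0.5009 -0.1756  0.1425]
eye [ 0.5013 -0.1757  0.305 ]
hooktip [ 0.473  -0.1784  0.3235]
clamp [ 0.5705 -0.1692  0.328 ]
b1 [ 0.6068 -0.1231  0.012 ]
b2 [ 0.4442 -0.1365  0.012 ]
b3 [ 0.4513 -0.225   0.012 ]
b4 [ 0.612  -0.2186  0.012 ]
tube [0.4964 0.1825 0.14  ]
vent [0.5602 0.2095 0.134 ]
lid [0.5358 0.2011 0.122 ]
S collar [ 0.5037 -0.18    0.1425]
S eye [ 0.499  -0.1756  0.2965]
S tube [0.4934 0.1867 0.14  ]
S vent [0.5648 0.2101 0.134 ]
S lid [0.5413 0.2006 0.122 ]
tri collar [ 0.5005 -0.1779  0.1383] tube [0.4968 0.1836 0.1437]
```

```bash
python3 - <<'E'
from h import *
np.set_printoptions(precision=2,suppress=True)
rod=np.array([.501,-.1765,.192]); tube=np.array([.497,.183,.1945])
def tcp(p,yaw,b=0): return p+np.array([np.cos(yaw),np.sin(yaw),0])*(.019-b)
for s in (1,-1):
  for b,dz in ((0,0),(0,.017),(.08,.017),(.11,0),(.11,.1)): print("rod",s,b,dz,manip.solve_ik(tcp(rod+[0,0,dz],.082,b),ori(.082,s)))
  for yaw in (-.4,0,.35,.8,1.2):
    print("tube",s,yaw,*[manip.solve_ik(tcp(tube+[0,0,dz],yaw),ori(yaw,s)) for dz in (0,.14)])
  print("high",s,manip.solve_ik(np.array([.4,0.1,.42]),ori(.1,s)))
E
```

```text
rod 1 0 0 None
rod 1 0 0.017 None
rod 1 0.08 0.017 None
rod 1 0.11 0 None
rod 1 0.11 0.1 None
tube 1 -0.4 [-0.74  0.98 -0.51  2.3   1.68  2.    1.54] [-1.44  0.51  0.24  2.39  1.48  1.47  1.82]
tube 1 0 None None
tube 1 0.35 None None
tube 1 0.8 None None
tube 1 1.2 [ 1.19  1.22 -0.89  2.22 -1.09  0.78  1.3 ] [ 1.12  0.73 -0.87  2.28 -1.35  1.08  1.17]
high 1 None
rod -1 0 0 None
rod -1 0 0.017 None
rod -1 0.08 0.017 None
rod -1 0.11 0 None
rod -1 0.11 0.1 None
tube -1 -0.4 [-1.29  0.9   0.07  2.32  1.49  1.51 -1.64] [-1.23  0.5   0.    2.39  1.51  1.58 -1.32]
tube -1 0 None None
tube -1 0.35 None None
tube -1 0.8 None None
tube -1 1.2 [ 0.98  1.04 -0.65  2.22 -1.3   1.04 -1.69] [ 1.12  0.73 -0.87  2.28 -1.35  1.08 -1.97]
high -1 None
```

```bash
cat >> h.py <<'E'
def dirv(yaw,p): return np.array([np.cos(yaw)*np.cos(p),np.sin(yaw)*np.cos(p),-np.sin(p)])
def ori(yaw,p,s=1):
    z=dirv(yaw,p); y=s*np.cross(z,[0,0,1]); y/=np.linalg.norm(y); return R.from_matrix(np.c_[np.cross(y,z),y,z]).as_quat()
def tcp(g,yaw,p): return np.asarray(g)+manip.grip_depth*dirv(yaw,p)
ROD=np.array([.501,-.1765,.192]); TUBE=np.array([.497,.183,.1945]); SY=.082
SX=np.array([np.cos(SY),np.sin(SY),0])
E
python3 - <<'E'
from h import *
np.set_printoptions(precision=2,suppress=True)
for s in (1,-1):
  for p in np.radians([20,30,35,40,45,50]):
    o=[manip.solve_ik(tcp(ROD-b*SX+[0,0,dz],SY,p),ori(SY,p,s)) for b,dz in ((0,0),(0,.017),(.08,.017),(.1,.0),(.08,.13))]
    print(s,round(np.degrees(p)),["-" if q is None else q for q in o])
    for yaw in (-.4,0,.35,.7):
        q=[manip.solve_ik(tcp(TUBE+[0,0,dz],yaw,p),ori(yaw,p,s)) for dz in (0,.13)]
        print("  tube",yaw,[x is not None for x in q])
E
```

```text
1 20 ['-', '-', '-', '-', '-']
  tube -0.4 [True, True]
  tube 0 [False, False]
  tube 0.35 [False, False]
  tube 0.7 [False, False]
1 30 ['-', '-', '-', '-', '-']
  tube -0.4 [True, True]
  tube 0 [False, False]
  tube 0.35 [False, False]
  tube 0.7 [False, False]
1 35 ['-', '-', '-', '-', '-']
  tube -0.4 [True, True]
  tube 0 [False, False]
  tube 0.35 [False, False]
  tube 0.7 [False, False]
1 40 ['-', '-', '-', '-', '-']
  tube -0.4 [True, False]
  tube 0 [False, False]
  tube 0.35 [False, False]
  tube 0.7 [False, True]
1 45 ['-', '-', '-', '-', array([ 0.81, -0.31,  0.01,  2.4 , -0.95,  0.75, -0.03])]
  tube -0.4 [True, False]
  tube 0 [False, False]
  tube 0.35 [False, True]
  tube 0.7 [False, True]
1 50 [array([ 0.56,  0.06,  0.01,  2.41, -1.37,  0.41,  0.31]), array([-0.31, -0.01,  0.89,  2.42, -1.24,  0.43,  0.18]), '-', '-', array([ 0.74, -0.3 ,  0.01,  2.35, -0.77,  0.74, -0.25])]
  tube -0.4 [True, False]
  tube 0 [False, True]
  tube 0.35 [False, True]
  tube 0.7 [False, True]
-1 20 ['-', '-', '-', '-', '-']
  tube -0.4 [True, True]
  tube 0 [False, False]
  tube 0.35 [False, False]
  tube 0.7 [False, False]
-1 30 ['-', '-', '-', '-', '-']
  tube -0.4 [True, True]
  tube 0 [False, False]
  tube 0.35 [False, False]
  tube 0.7 [False, False]
-1 35 ['-', '-', '-', '-', '-']
  tube -0.4 [True, True]
  tube 0 [False, False]
  tube 0.35 [False, False]
  tube 0.7 [False, False]
-1 40 ['-', '-', '-', '-', '-']
  tube -0.4 [True, True]
  tube 0 [False, True]
  tube 0.35 [False, False]
  tube 0.7 [False, False]
-1 45 ['-', '-', '-', '-', '-']
  tube -0.4 [True, True]
  tube 0 [False, True]
  tube 0.35 [False, True]
  tube 0.7 [False, True]
-1 50 ['-', '-', '-', '-', '-']
  tube -0.4 [True, True]
  tube 0 [False, True]
  tube 0.35 [False, True]
  tube 0.7 [False, True]
```

Straight-ahead grasps are out of joint range, so I'll check side grasps along the stand's ±y. These need a small -x offset so the open finger clears the post.

```bash
python3 - <<'E'
from h import *
np.set_printoptions(precision=2,suppress=True)
for name,Y in (("A",SY-np.pi/2),("B",SY+np.pi/2)):
 for s in (1,-1):
  for p in np.radians([0,15,25]):
    d=dirv(Y,0); o=ori(Y,p,s); r=ROD-.008*SX
    pts=[r-.13*d,r,r+[0,0,.017],r-.09*SX+[0,0,.017],r-.09*SX+[0,0,.13],TUBE+[0,0,.13],TUBE]
    qs=[manip.solve_ik(tcp(g,Y,p),o) for g in pts]
    print(name,s,round(np.degrees(p)),"".join("01"[q is not None] for q in qs)); 
    if p and p<.3: [print("   ",q) for q in qs]
E
```

```text
A 1 0 1111111
A 1 15 1111111
    [-0.49  0.77 -0.22  1.93  1.02  1.68  1.88]
    [-0.05  0.77 -0.47  2.05  1.3   1.73  1.83]
    [-0.06  0.73 -0.46  2.05  1.28  1.72  1.87]
    [-0.05  0.68 -0.53  2.25  1.21  1.72  1.71]
    [-0.69  0.35  0.19  2.26  1.04  1.51  2.09]
    [-0.94  0.76  0.05  1.47  0.78  1.96  2.22]
    [-0.91  0.94  0.01  1.48  0.75  1.85  2.06]
A 1 25 1111111
A -1 0 1111111
A -1 15 1111111
    [-0.87  0.78  0.26  1.94  0.84  1.44 -1.1 ]
    [-0.73  0.75  0.35  2.07  1.02  1.26 -1.13]
    [-0.73  0.71  0.36  2.08  1.02  1.28 -1.11]
    [-0.75  0.63  0.27  2.27  1.02  1.3  -1.26]
    [-0.78  0.35  0.3   2.26  1.03  1.47 -1.04]
    [-1.03  0.77  0.19  1.48  0.73  1.91 -0.88]
    [-1.03  0.95  0.19  1.48  0.66  1.78 -1.  ]
A -1 25 1111111
B 1 0 0111111
B 1 15 1111111
    [ 1.15  1.25 -0.65  0.97 -0.31  1.99  0.67]
    [ 0.62  1.01  0.25  1.38 -0.86  2.    1.17]
    [ 0.63  0.98  0.24  1.38 -0.85  2.01  1.14]
    [ 0.86  0.89  0.01  1.54 -0.64  1.9   1.16]
    [ 1.    0.75 -0.21  1.52 -0.62  1.97  0.96]
    [ 0.23  0.53  0.07  1.92 -1.14  1.63  0.94]
    [ 0.46  0.77 -0.22  1.91 -1.04  1.39  1.07]
B 1 25 1111111
B -1 0 0111111
B -1 15 1111111
    [ 1.15  1.25 -0.65  0.97 -0.31  1.99 -2.47]
    [ 0.63  1.    0.24  1.38 -0.85  1.99 -1.98]
    [ 0.63  0.98  0.24  1.38 -0.85  2.01 -2.  ]
    [ 0.71  0.91  0.24  1.54 -0.72  1.97 -1.87]
    [ 1.    0.75 -0.21  1.52 -0.62  1.97 -2.18]
    [-0.23  0.63  0.68  1.93 -1.3   1.9  -2.08]
    [-0.23  0.9   0.68  1.94 -1.38  1.91 -1.84]
B -1 25 1111111
```

```bash
cat >> h.py <<'E'
Y=SY-np.pi/2; P=np.radians(25); Q=ori(Y,P,1); D=dirv(Y,0)
def go(g,vel=.15): manip.servo_line(tcp(g,Y,P),Q,vel=vel)
def snap(n,k,box=None,f=1):
    im=viewer.get_image(n)[:,:,::-1]
    if box: im=cv2.resize(im[box[1]:box[3],box[0]:box[2]],None,fx=f,fy=f,interpolation=cv2.INTER_CUBIC)
    cv2.imwrite(f"pics/{k}.png",im)
E
python3 - <<'E'
from h import *
r=ROD-.008*SX
p=manip.current_tool_pos(); manip.servo_line([p[0]+.1,p[1]-.1,.42],vel=.25)
manip.move_pose(tcp(r-.1*D+[0,0,.2],Y,P),Q)
go(r-.1*D,.2)
print(manip.current_clock(),manip.current_tool_pos()-tcp(r-.1*D,Y,P),manip.current_q(),manip.current_force())
print(viewer.get_calibration("wrist"))
snap("wrist","w1"); snap("top","t2"); snap("scene","s2")
a=cv2.imread("pics/t2.png")[160:260,200:420];b=cv2.imread("pics/s2.png")[110:260,220:440]
cv2.imwrite("pics/m2.png",np.vstack([cv2.resize(a,None,fx=2.3,fy=2.3),cv2.resize(b,None,fx=2.3,fy=2.3)]))
E
```

```text
4.5833 [0.00045681 0.00032872 0.00084746] [-0.12859408  0.69204339 -0.56563291  1.98476178  1.11549162  1.68987565
  1.89259396] [-0.36495107  0.46803717  0.17521442]
{'vfov': 67.26620216929304, 'cx': 316.7986989220469, 'cy': 201.44651154329168, 'eye': array([0.47498571, 0.05003272, 0.335829  ]), 'attitude': array([-0.03707369,  0.90988776, -0.41282804,  0.01740177])}
```

View pics/w1.png

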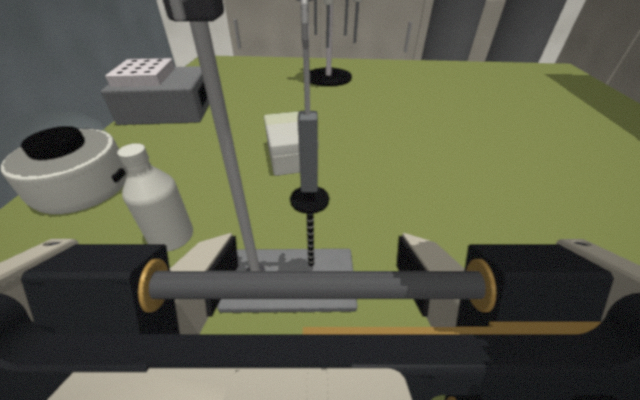

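View pics/m2.png

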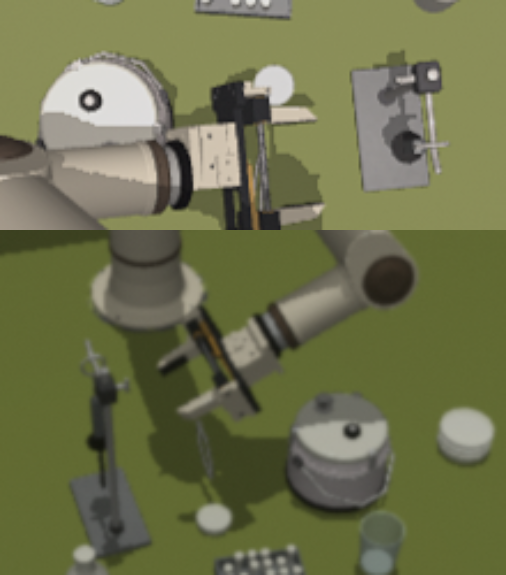

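The wrist view shows the handle at column 309 (rows 112–192), the collar at (310,199) and the post leaning down to (258,270). All of them lie between the open fingers. I'll check the rod and post positions on the stand's y plane.

```bash
python3 - <<'E'
from h import *
n=np.array([-np.sin(SY),np.cos(SY),0])
for k,px in dict(htop=(308,113),hmid=(309,152),collar=(310,199),tip=(311,265),post_lo=(258,270),post_mid=(230,150),post_hi=(206,30)).items():
    e,d=ray("wrist",px); X=e+d*((ROD-e)@n)/(d@n); print(k,X.round(4),"standx",((X-ROD)@SX).round(4))
# collar against top view
t=cv2.imread("pics/t2.png")
E
```

```text
htop [ 0.5007 -0.1765  0.2308] standx -0.0003
hmid [ 0.5006 -0.1765  0.1945] standx -0.0004
collar [ 0.5007 -0.1765  0.1399] standx -0.0003
tip [ 0.5012 -0.1765  0.0323] standx 0.0002
post_lo [ 0.5678 -0.171   0.0222] standx 0.067
post_mid [ 0.5695 -0.1709  0.1967] standx 0.0688
post_hi [ 0.5678 -0.171   0.2898] standx 0.067
```

Two views agree to about 1 mm. Next: advance, grip, and check.

```bash
python3 - <<'E'
from h import *
r=ROD-.008*SX
go(r,.08); print(manip.current_force())
effector.close(f_grip=30); manip.sleep(.3)
print(manip.current_clock(),manip.current_finger_gap(),manip.current_gripper_force(),manip.current_force(),manip.current_tool_pos()-tcp(r,Y,P))
snap("wrist","w2"); snap("scene","s3"); snap("top","t3")
f=lambda n,b,k:cv2.resize(cv2.imread(f"pics/{n}.png")[b[1]:b[3],b[0]:b[2]],(k,300),interpolation=cv2.INTER_CUBIC)
cv2.imwrite("pics/m3.png",np.hstack([f("w2",(200,0,440,300),240),f("s3",(225,150,325,250),300),f("t3",(330,180,410,260),260)]))
E
```

```text
[0.19413073 0.88123118 0.66797717]
7.875 0.0003617983389536826 0.0 [-0.51857554  0.50150304  0.42030742] [-6.28964120e-06 -2.38947899e-05  7.20099259e-06]
```

View pics/m3.png

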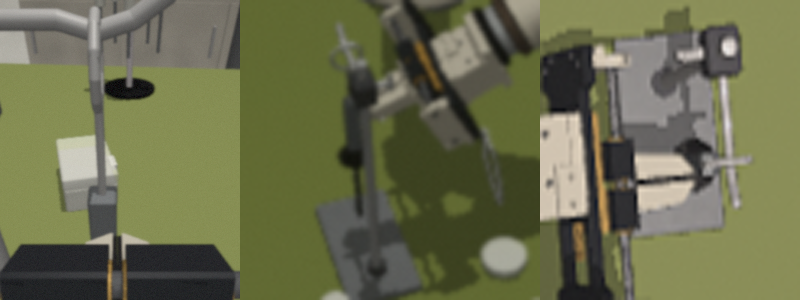

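```bash
python3 - <<'E'
from h import *
print(manip.grip_depth, manip.current_tool_pos(), R.from_quat(manip.current_tcp_rot()).as_matrix()[:,2], tcp(ROD-.008*SX,Y,P))
c=None
print("htop",onz("wrist",(302,190),.2295), "tip?",onz("wrist",(317,238),.19))
for z in (.17,.19,.2): print(onz("top",(330+160/3.25,180+165/3.75),z))
c=lambda x,y:(330+(x-540)/3.25,180+y/3.75)
print("eye",onz("top",c(727,161),.305),"hooktip",onz("top",c(739,207),.3235))
cv2.imwrite("pics/w2c.png",cv2.resize(cv2.imread("pics/w2.png")[150:300,240:400],None,fx=4,fy=4,interpolation=cv2.INTER_CUBIC))
E
```

```text
0.0188 [ 0.49440311 -0.19416002  0.18405278] [ 0.0741602  -0.90326896 -0.42261739] [ 0.49442248 -0.1941366   0.18405478]
htop [ 0.50178393 -0.17903183  0.2295    ] tip? [ 0.49340286 -0.17949661  0.19      ]
[ 0.49939405 -0.17845372  0.17      ]
[ 0.49918956 -0.17519279  0.19      ]
[ 0.49908731 -0.17356233  0.2       ]
eye [ 0.50044543 -0.17632712  0.305     ] hooktip [ 0.47150337 -0.18105069  0.3235    ]
```

View pics/w2c.png

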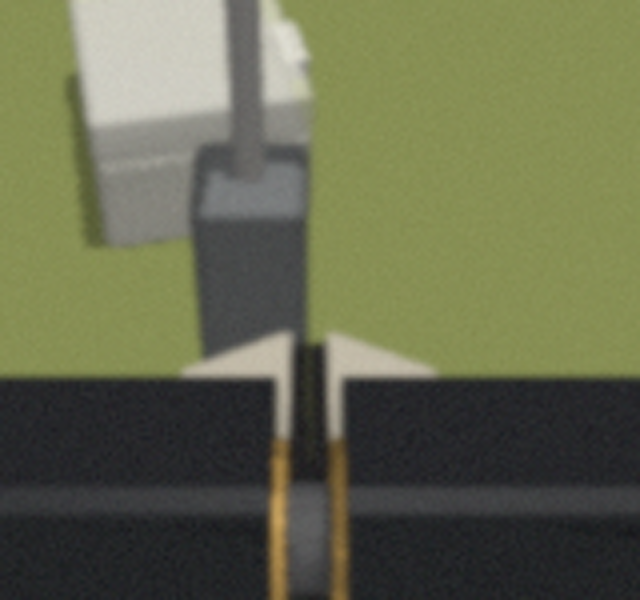

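The rod slipped out past the fingertips during the one-sided close. The fingers are shut empty and the rod is still hanging on the hook. I'll back off, open, let it settle, and compare numerically with w1 from the same pose.

```bash
python3 - <<'E'
from h import *
r=ROD-.008*SX
go(r-.1*D,.1); effector.open_jaws(); manip.sleep(1.0)
prev=None
for k in range(3):
    snap("wrist",f"v{k}")
    a=cv2.imread(f"pics/v{k}.png").astype(int); b=cv2.imread("pics/w1.png").astype(int)
    box=(slice(60,262),slice(270,350))
    diff=(np.abs(a[box]-b[box]).max(2)>40).sum()
    out=[]
    for row in (125,150,175,199,225,250):
        for im in (b,a):
            g=im[row,285:335]; dark=np.where((g.max(1)<105))[0]; out.append((row,dark.min()+285,dark.max()+285) if len(dark) else None)
    print(diff,out); manip.sleep(.35)
print(manip.current_clock(),manip.current_tool_pos()-tcp(r-.1*D,Y,P),manip.current_finger_gap())
E
```

```text
0 [(125, np.int64(299), np.int64(317)), (125, np.int64(298), np.int64(316)), (150, np.int64(299), np.int64(317)), (150, np.int64(298), np.int64(316)), (175, np.int64(300), np.int64(317)), (175, np.int64(300), np.int64(316)), (199, np.int64(289), np.int64(329)), (199, np.int64(289), np.int64(328)), (225, np.int64(307), np.int64(313)), (225, np.int64(306), np.int64(313)), (250, np.int64(307), np.int64(313)), (250, np.int64(307), np.int64(313))]
1 [(125, np.int64(299), np.int64(317)), (125, np.int64(298), np.int64(316)), (150, np.int64(299), np.int64(317)), (150, np.int64(298), np.int64(316)), (175, np.int64(300), np.int64(317)), (175, np.int64(300), np.int64(316)), (199, np.int64(289), np.int64(329)), (199, np.int64(289), np.int64(328)), (225, np.int64(307), np.int64(313)), (225, np.int64(306), np.int64(313)), (250, np.int64(307), np.int64(313)), (250, np.int64(307), np.int64(313))]
1 [(125, np.int64(299), np.int64(317)), (125, np.int64(298), np.int64(316)), (150, np.int64(299), np.int64(317)), (150, np.int64(298), np.int64(316)), (175, np.int64(300), np.int64(317)), (175, np.int64(300), np.int64(316)), (199, np.int64(289), np.int64(329)), (199, np.int64(289), np.int64(328)), (225, np.int64(307), np.int64(313)), (225, np.int64(306), np.int64(313)), (250, np.int64(307), np.int64(313)), (250, np.int64(307), np.int64(313))]
12.8333 [ 1.41654409e-05  1.28585843e-05 -6.57038387e-06] 0.09161180399872292
```

The rod has returned to within 1 px of where it hung. Retry: 3.5 mm offset, 6 mm deeper, and a soft first close so it isn't flicked out.

```bash
python3 - <<'E'
from h import *
g=ROD-.0035*SX+.006*D
go(g-.03*D,.12); go(g,.05); print(manip.current_force(),manip.current_tool_pos()-tcp(g,Y,P))
effector.close(f_grip=4); 
print(manip.current_clock(),manip.current_finger_gap(),manip.current_gripper_force(),manip.current_force())
if manip.current_finger_gap()>.012:
    effector.close(f_grip=30); manip.sleep(.2); print(manip.current_finger_gap(),manip.current_gripper_force(),manip.current_force())
snap("wrist","w3"); snap("top","t4"); snap("scene","s4")
E
```

```text
[-0.96551519  0.8656393   0.04123597] [5.24355342e-06 3.08152880e-05 1.30966757e-05]
15.8 0.0008174108895191083 0.01784097355994163 [0.05772748 0.93973835 0.39008833]
```

```bash
python3 - <<'E'
import cv2,numpy as np
f=lambda n,b,w,h:cv2.resize(cv2.imread(f"pics/{n}.png")[b[1]:b[3],b[0]:b[2]],(w,h),interpolation=cv2.INTER_CUBIC)
cv2.imwrite("pics/m4.png",np.hstack([f("w3",(220,0,420,300),400,600),np.vstack([f("s4",(235,155,315,215),400,300),f("t4",(335,190,415,250),400,300)])]))
E
```

```text
(no output)
```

View pics/m4.png

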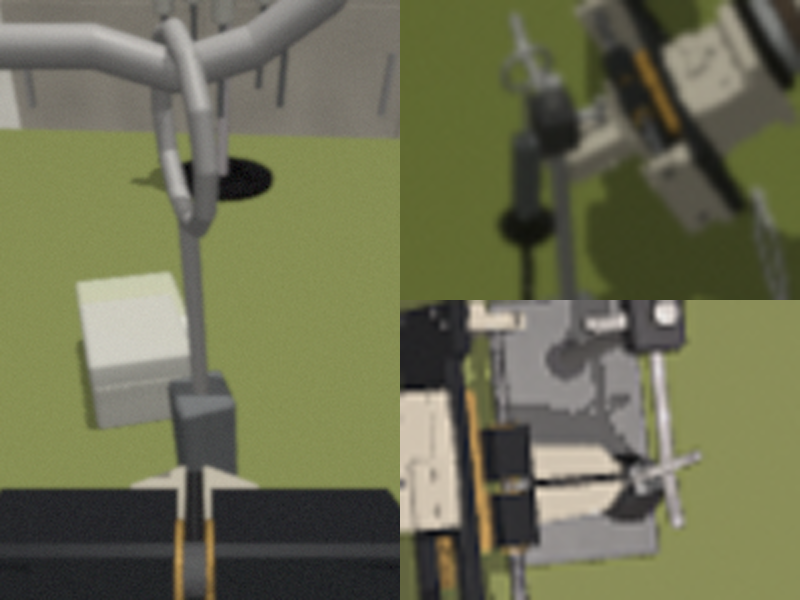

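The picture shows the eye turned about 25° and the handle in front of the shut tips. In both the top and wrist views the fingertips appear about 17 mm short of the reported TCP, so only the handle's near edge was being pinched. I'll back off, let it settle, and go 17 mm deeper.

```bash
python3 - <<'E'
from h import *
r=ROD-.008*SX
go(r-.1*D,.12); effector.open_jaws(); manip.sleep(1.0)
snap("wrist","v5"); a=cv2.imread("pics/v5.png").astype(int); b=cv2.imread("pics/w1.png").astype(int)
box=(slice(60,262),slice(270,350)); print("diff",(np.abs(a[box]-b[box]).max(2)>40).sum())
g=ROD-.005*SX+.017*D
go(g-.04*D,.12); go(g,.05); print(manip.current_force(),manip.current_tool_pos()-tcp(g,Y,P))
effector.close(f_grip=4); 
print(manip.current_clock(),manip.current_finger_gap(),manip.current_gripper_force(),manip.current_force())
if manip.current_finger_gap()>.012:
    effector.close(f_grip=30); manip.sleep(.2); print(manip.current_finger_gap(),manip.current_gripper_force(),manip.current_force())
snap("wrist","w4"); snap("top","t5"); snap("scene","s5")
E
```

```text
diff 184
[0.60890729 0.8451532  0.13311743] [ 1.17719446e-04  2.65197650e-04 -1.63225416e-05]
22.3833 0.016883819810261113 3.9334114926623442 [0.88843304 0.02118301 0.33749173]
0.01556836506761096 29.599303901195526 [-0.5350728  -0.30483487  3.93496728]
```

Gripped: the gap is 15.6 mm, flush on the handle. Next: lift 17 mm, draw out along -x, rise, then measure the rod in hand.

```bash
python3 - <<'E'
from h import *
g=ROD-.005*SX+.017*D
go(g+[0,0,.017],.05); print(manip.current_force(),manip.current_finger_gap())
g=g+[0,0,.017]-.1*SX
go(g,.1); print(manip.current_force(),manip.current_finger_gap())
go(g+[0,0,.12],.15); print(manip.current_clock(),manip.current_force(),manip.current_finger_gap(),manip.current_tool_pos())
g=TUBE+[-.06,-.10,.13]; go(g,.2); manip.sleep(.2)
print(manip.current_clock(),manip.current_force(),manip.current_finger_gap(),manip.current_tool_pos()-tcp(g,Y,P),tcp(g,Y,P))
snap("wrist","w5"); snap("top","t6"); snap("scene","s6")
f=lambda n,b,w,h:cv2.resize(cv2.imread(f"pics/{n}.png")[b[1]:b[3],b[0]:b[2]],(w,h),interpolation=cv2.INTER_CUBIC)
cv2.imwrite("pics/m6.png",np.vstack([np.hstack([f("s6",(280,60,420,235),400,500)*1,f("t6",(230,180,350,330),400,500)]),np.full((2,800,3),0,np.uint8)]))
E
```

```text
[ 0.17541607 -0.04937851 -0.09821733] 0.015555715271409585
[-1.09512126 -0.12623751 -0.55566467] 0.0160778149670926
25.5417 [ 0.76906919  0.08850339 -1.12144093] 0.01580117327625536 [ 0.39882499 -0.21912742  0.32045196]
27.3333 [-0.42764214  0.0749556  -0.94166323] 0.015482451507397521 [-6.64886531e-05 -7.40102306e-04  2.66430073e-04] [0.4383956  0.06601867 0.31655478]
```

View pics/m6.png

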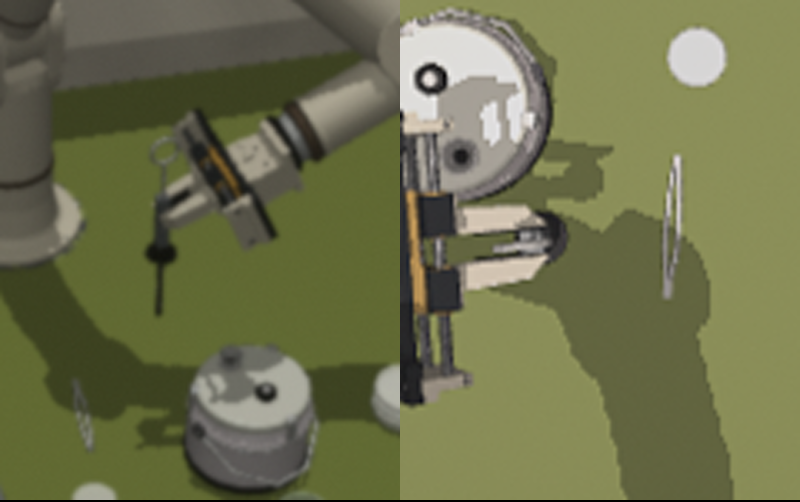

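The rod is upright in the grip and the stand is clear of it. In the scene crop the collar is at (161,253) and the tip at (158,315). In the top crop the collar's free right edge is at (567,237). I'll check these against the predicted rod position.

```bash
python3 - <<'E'
from h import *
np.set_printoptions(precision=4,suppress=True)
pr=TUBE+[-.06,-.1,.13]-.017*D; print("pred grip",pr,"collar top z",pr[2]-.0495,"tip z",pr[2]-.1595)
s=cv2.imread("pics/s6.png")
m=(s.max(2)<45).astype(np.uint8)[138:160,322:352]; n,l,st,ce=cv2.connectedComponentsWithStats(m); i=1+st[1:,4].argmax(); print(st[i],ce[i]+[322,138])
cs=(280+161/2.857,60+252.5/2.857); ts=(280+158.5/2.857,60+314/2.857); et=(280.1,251.1)
print("scene collar",cs,onz("scene",cs,pr[2]-.0495),"tip",onz("scene",ts,pr[2]-.1595))
print("top collar -y edge",onz("top",et,pr[2]-.0495), "-> centre y",onz("top",et,pr[2]-.0495)[1]+.02)
for k,px in dict(row=(222,)).items(): pass
# tube from the top picture here: crop (460,157)
tp=(230+(460-400)/3.333,180+157/3.333); print("tube px",tp,onz("top",tp,.14))
# rod tilt from wrist image: dark columns of thin end
E
```

```text
pred grip [0.4356 0.0999 0.3245] collar top z 0.275 tip z 0.165
[ 9  4 10 12 65] [335.9077 147.9846]
scene collar (336.35281764088205, 148.37941897094854) [0.4375 0.1048 0.275 ] tip [0.4305 0.1085 0.165 ]
top collar -y edge [0.4334 0.0827 0.275 ] -> centre y 0.1026927186188088
tube px (248.001800180018, 227.1047104710471) [0.4931 0.1823 0.14  ]
```

```bash
cat >> h.py <<'E'
OFF=-.017*D+np.array([.0003,.0015,0])   # rod grip point minus commanded g
MOUTH=np.array([.4955,.1835,.14])
def g_for(tipz_or_origin): o=np.asarray(tipz_or_origin); return o+[0,0,.0545]-OFF  # rod origin -> g
def proj(n,X):
    c=viewer.get_calibration(n); f=200/np.tan(np.radians(c['vfov']/2))
    v=R.from_quat(c['attitude']).inv().apply(np.asarray(X)-c['eye']); return np.array([c['cx']+f*v[0]/v[2],c['cy']+f*v[1]/v[2]])
E
python3 - <<'E'
from h import *
np.set_printoptions(precision=2,suppress=True,linewidth=200)
def rodline(im,o):
    g=im.max(2).astype(float); out=[]
    for z in np.arange(-.095,-.01,.01):
        u,v=proj("scene",o+[0,0,z]); r=int(round(v)); c=np.arange(int(u)-9,int(u)+11); w=np.clip(np.median(g[r,c])-25-g[r,c],0,None)
        out.append((z*1000,r,u,(w*c).sum()/w.sum() if w.sum() else np.nan))
    return np.array(out)
o=np.array([.4359,.1014,.27]); print(rodline(cv2.imread("pics/s6.png"),o), proj("scene",o),proj("scene",o-[0,0,.105]))
go(g_for(MOUTH+[0,0,.135]),.15); manip.sleep(.3)
snap("scene","s7"); snap("top","t7"); o=MOUTH+[0,0,.135]; im=cv2.imread("pics/s7.png")
print(manip.current_clock(),rodline(im,o),"pred collar/tip/mouth",proj("scene",o),proj("scene",o-[0,0,.105]),proj("scene",MOUTH))
u,v=proj("scene",MOUTH).astype(int); print(u-12,v-24); print(im[v-24:v+8,u-12:u+13].max(2))
E
```

```text
[[-95.   169.   334.14 335.02]
 [-85.   167.   334.25 335.03]
 [-75.   165.   334.36 335.19]
 [-65.   163.   334.48 335.3 ]
 [-55.   161.   334.59 335.42]
 [-45.   159.   334.71 335.51]
 [-35.   157.   334.83 335.48]
 [-25.   155.   334.94 335.5 ]
 [-15.   153.   335.06 335.8 ]] [335.24 149.32] [334.02 171.2 ]
28.7083 [[-95.   175.   360.74 361.51]
 [-85.   173.   360.96 361.75]
 [-75.   171.   361.18 361.89]
 [-65.   169.   361.4  362.09]
 [-55.   167.   361.63 362.26]
 [-45.   165.   361.85 362.53]
 [-35.   163.   362.08 362.72]
 [-25.   161.   362.31 362.93]
 [-15.   159.   362.54 363.16]] pred collar/tip/mouth [362.89 155.54] [360.53 177.5 ] [359.89 183.45]
347 159
[[106 106 107 106 106 106 106 107 106 106 106 105 104 100  86  54  32  49  73  89  98 102 105 105 105]
 [106 107 107 106 106 106 106 106 106 107 106 107 107 105  95  61  38  59  89 102 104 105 106 106 105]
 [105 105 107 105 106 106 107 107 106 106 105 105 106 106  95  62  42  67  93 104 105 105 105 106 105]
 [106 106 106 106 106 106 106 107 107 106 106 105 106 105  94  59  45  71  95 104 105 106 104 106 105]
 [106 106 
[... 2174 characters left out ...]
 111 126 145 154 145 110  92  88  86  88  91  93 110 150 165 159 130 113 112 114]
 [ 66  68  71  84 104 127 150 164 166 146 107  78  66  60  65  76  86 115 152 159 143 120 110 109 110]
 [ 67  67  69  84 115 148 165 171 165 135  96  69  58  53  59  70  83 116 145 141 123 112 109 110 109]
 [ 66  68  77 104 142 165 172 172 162 125  92  75  67  62  65  76  84 104 122 119 112 109 109 109 109]
 [ 67  71  94 135 162 171 173 171 158 123  96  84  79  76  77  81  87  97 108 110 109 110 110 111 110]
 [ 68  81 120 154 170 173 172 167 145 119 103  96  90  87  87  90  96 103 108 110 111 118 122 122 124]
 [ 70  94 139 164 172 173 172 164 136 114 108 104 102 100 100 102 106 111 118 123 128 145 152 154 153]]
```

The rod is vertical (constant 0.7 px residual), and its tip is within about 3 mm of the mouth axis, against a 9.5 mm margin. I'll lower in steps while watching the force.

```bash
python3 - <<'E'
from h import *
np.set_printoptions(precision=2,suppress=True)
h=.135
f0=manip.current_force(); M=MOUTH+[.001,-.0005,0]
while h>-.008:
    h-= .015 if h>.09 else (.02 if h>.025 else (.005 if h>.006 else .002))
    go(g_for(M+[0,0,h]),.06); df=manip.current_force()-f0
    print(round(h,4),df,round(manip.current_finger_gap(),4))
    if abs(df[2])>6 or np.linalg.norm(df[:2])>8: break
print(manip.current_clock())
E
```

```text
0.12 [ 0.88  0.57 -0.7 ] 0.0156
0.105 [ 1.88  0.75 -0.05] 0.0157
0.09 [ 0.74 -0.58  0.43] 0.016
0.075 [ 0.62 -0.34 -0.51] 0.0159
0.055 [ 1.16  0.04 -0.35] 0.0158
0.035 [ 0.9  -0.18 -0.24] 0.0158
0.015 [ 1.54  0.51 -0.24] 0.0155
0.01 [1.82 0.35 0.11] 0.0157
0.005 [ 1.45 -0.67 -0.81] 0.0161
0.003 [ 0.88 -0.39  0.6 ] 0.0157
0.001 [1.27 0.22 0.72] 0.0159
-0.001 [0.28 0.62 4.41] 0.0157
-0.003 [-0.99  3.31 12.01] 0.0155
33.2583
```

The collar seated at the expected height, with contact at 0 mm and now a 12 N push. I'll hold for the frost, draw out, and search for a level end pose.

```bash
python3 - <<'E'
from h import *
np.set_printoptions(precision=2,suppress=True)
M=MOUTH+[.001,-.0005,0]
go(g_for(M+[0,0,-.002]),.05); manip.sleep(2.6); print(manip.current_clock(),manip.current_force(),manip.current_finger_gap())
go(g_for(M+[0,0,.06]),.08); go(g_for(M+[0,0,.19]),.15)
print(manip.current_clock(),manip.current_force(),manip.current_finger_gap())
q0=np.array(manip.current_q()); Q0=R.from_quat(manip.current_tcp_rot())
up_t=Q0.inv().apply([0,0,1])
res=[]
base=R.from_rotvec(np.pi/2*np.array([1,0,0])) 
for pos in ([.38,.48,.38],[.45,.5,.38],[.3,.5,.4]):
  for az in np.arange(0,360,30):
    a=np.array([np.cos(np.radians(az)),np.sin(np.radians(az)),0])
    ax=np.cross([0,0,1],a); R1=R.from_rotvec(np.pi/2*ax)*Q0
    for ro in np.arange(0,360,30):
      Rn=R.from_rotvec(np.radians(ro)*a)*R1
      z=Rn.as_matrix()[:,2]
      if z[2]>.3: continue
      q=manip.solve_ik(np.array(pos)+manip.grip_depth*z,Rn.as_quat())
      if q is not None: res.append((np.abs(np.array(q)-q0).max(),pos,az,ro,z,np.array(q)))
res.sort(key=lambda t:t[0])
print(q0); [print(*r) for r in res[:8]]
E
```

```text
36.1083 [-2.21  1.59  8.27] 0.015910799616444246
38.05 [ 0.24  0.47 -0.59] 0.01580945002103789
[-0.73  0.59 -0.2   1.48  0.82  2.    2.24]
0.8810830524711163 [0.3, 0.5, 0.4] 300 0 [-0.55  0.17 -0.82] [-0.1   0.63 -1.08  1.33 -0.05  1.59  2.45]
0.8825763578816715 [0.38, 0.48, 0.38] 300 0 [-0.55  0.17 -0.82] [-0.08  0.75 -1.09  1.2   0.05  1.67  2.5 ]
0.8841947132222346 [0.45, 0.5, 0.38] 300 0 [-0.55  0.17 -0.82] [-0.17  0.88 -1.09  0.96  0.16  1.79  2.5 ]
0.9552410138641045 [0.3, 0.5, 0.4] 300 330 [-0.86 -0.01 -0.52] [-0.24  0.98 -1.09  1.04 -0.13  1.94  2.16]
1.037352142878369 [0.45, 0.5, 0.38] 270 0 [ 0.07  0.42 -0.9 ] [-0.31  0.2  -0.49  1.65 -0.2   0.96  2.47]
1.0742197234589967 [0.3, 0.5, 0.4] 270 0 [ 0.07  0.42 -0.9 ] [-0.51 -0.04 -0.42  1.84 -0.25  0.95  2.33]
1.0870911921230104 [0.3, 0.5, 0.4] 240 330 [ 0.28  0.33 -0.9 ] [-0.68 -0.07 -0.44  1.86  0.1   0.91  1.46]
1.0904345743793318 [0.38, 0.48, 0.38] 270 0 [ 0.07  0.42 -0.9 ] [-0.37  0.06 -0.44  1.79 -0.27  0.94  2.48]
```

```bash
python3 - <<'E'
from h import *
np.set_printoptions(precision=3,suppress=True)
Q0=R.from_quat(manip.current_tcp_rot()); up_t=Q0.inv().apply([0,0,1])
M=MOUTH+[.001,-.0005,0]
for t in ([.4,.36,.34],[.42,.30,.34]):
    try: go(g_for(t),.15); print("side",t); break
    except manip.PlanningError as e: print(e)
a=np.array([np.cos(np.radians(300)),np.sin(np.radians(300)),0])
Rn=R.from_rotvec(np.pi/2*np.cross([0,0,1],a))*Q0; z=Rn.as_matrix()[:,2]
manip.move_pose(np.array([.3,.5,.4])+manip.grip_depth*z,Rn.as_quat()); manip.sleep(.5)
r=R.from_quat(manip.current_tcp_rot()).apply(up_t); grip=manip.current_tool_pos()-manip.grip_depth*z
print(manip.current_clock(),"rod axis",r,"grip",grip,manip.current_finger_gap(),manip.current_gripper_force(),manip.current_force(),manip.current_joint_velocities())
o=grip-.0545*r
for n in ("scene","top"):
    snap(n,"end_"+n); im=cv2.imread(f"pics/end_{n}.png").max(2)
    for k,d in (("tip",-.1),("mid",-.05),("collar",.002)): 
        u,v=proj(n,o+d*r).round().astype(int); w=im[v-9:v+10,u-9:u+10]; ys,xs=np.where(w<60); print(n,k,(u,v),len(xs),(xs.mean()-9,ys.mean()-9) if len(xs) else None)
E
```

```text
side [0.4, 0.36, 0.34]
41.5083 rod axis [ 0.5   -0.866  0.   ] grip [0.3 0.5 0.4] 0.01570903468569029 29.851298332214355 [-0.402  0.121 -0.564] [ 0.005 -0.002 -0.001  0.001 -0.001 -0.002 -0.001]
scene tip (np.int64(455), np.int64(66)) 26 (np.float64(-6.0), np.float64(2.615384615384615))
scene mid (np.int64(448), np.int64(71)) 108 (np.float64(-0.3148148148148149), np.float64(2.064814814814815))
scene collar (np.int64(440), np.int64(77)) 227 (np.float64(-0.9074889867841414), np.float64(1.2951541850220263))
top tip (np.int64(16), np.int64(356)) 36 (np.float64(-1.833333333333333), np.float64(-4.722222222222222))
top mid (np.int64(36), np.int64(344)) 37 (np.float64(-1.0810810810810807), np.float64(-4.891891891891892))
top collar (np.int64(58), np.int64(331)) 301 (np.float64(-0.20930232558139572), np.float64(0.9302325581395348))
```

```bash
python3 - <<'E'
from h import *
np.set_printoptions(precision=4,suppress=True)
Rc=R.from_quat(manip.current_tcp_rot()); Q0=R.from_quat(Q); r=Rc.apply(Q0.inv().apply([0,0,1]))
grip=manip.current_tool_pos()-manip.grip_depth*Rc.as_matrix()[:,2]+Rc.apply(Q0.inv().apply(OFF)); o=grip-.0545*r
for n in ("scene","top"):
    im=cv2.imread(f"pics/end_{n}.png").max(2).astype(float)
    for d in (-.1,-.08,-.06,-.04,-.03):
        p=proj(n,o+d*r); t=proj(n,o+(d+.01)*r)-p; t/=np.linalg.norm(t); nn=np.array([-t[1],t[0]])
        s=np.arange(-8,8.01,.25); pts=(p+s[:,None]*nn).astype(np.float32)
        v=cv2.remap(im.astype(np.float32),pts[None,:,0],pts[None,:,1],cv2.INTER_LINEAR)[0]
        w=np.clip(np.median(v)-20-v,0,None); print(n,d,p,nn,"offset",(w*s).sum()/max(w.sum(),1e-6),v.min())
E
```

```text
scene -0.1 [458.2116  63.4613] [-0.5386 -0.8426] offset 6.352378858209069 65.677734
scene -0.08 [455.166   65.4082] [-0.5386 -0.8426] offset 5.81722249959804 65.0625
scene -0.06 [452.0884  67.3756] [-0.5386 -0.8426] offset 0.7574589540067413 43.375
scene -0.04 [448.9785  69.3636] [-0.5386 -0.8426] offset -0.14535278686468578 25.578125
scene -0.03 [447.4112  70.3655] [-0.5386 -0.8426] offset 0.3329397179948425 24.37793
top -0.1 [  8.0049 354.8212] [0.5037 0.8639] offset -0.6574205080913099 71.96875
top -0.08 [ 16.529  349.8507] [0.5037 0.8639] offset 0.624569964057846 65.15625
top -0.06 [ 25.04   344.8878] [0.5037 0.8639] offset 0.1285245368559458 60.62207
top -0.04 [ 33.538  339.9325] [0.5037 0.8639] offset -0.16610630340808646 31.38086
top -0.03 [ 37.782  337.4577] [0.5037 0.8639] offset 0.09434573966191444 31.757812
```

The unfrosted part of the thin end lies on the predicted level line to within 0.4 px in both views. Beyond -60 mm it is no longer dark, presumably from frost. One profile check before handing in.

```bash
python3 - <<'E'
from h import *
np.set_printoptions(precision=0,suppress=True,linewidth=200)
Rc=R.from_quat(manip.current_tcp_rot()); Q0=R.from_quat(Q); r=Rc.apply(Q0.inv().apply([0,0,1]))
o=manip.current_tool_pos()-manip.grip_depth*Rc.as_matrix()[:,2]+Rc.apply(Q0.inv().apply(OFF))-.0545*r
for n in ("scene","top"):
    im=cv2.imread(f"pics/end_{n}.png").max(2).astype(np.float32)
    for d in (-.12,-.1,-.09,-.08,-.07,-.05,-.04):
        p=proj(n,o+d*r); t=proj(n,o+(d+.01)*r)-p; t/=np.linalg.norm(t); nn=np.array([-t[1],t[0]])
        pts=(p+np.arange(-8,9)[:,None]*nn).astype(np.float32)
        print(n,d,cv2.remap(im,pts[None,:,0],pts[None,:,1],cv2.INTER_LINEAR)[0])
print(manip.current_clock(),manip.current_finger_gap())
E
```

```text
scene -0.12 [104. 104. 104. 105. 104. 105. 106. 105. 104. 103. 106. 106. 102.  91.  76.  68.  65.]
scene -0.1 [103.  98.  93.  93. 102. 130. 152. 157. 152. 142. 130. 105.  80.  69.  66.  66.  66.]
scene -0.09 [102.  96.  82.  75.  91. 134. 161. 167. 165. 152. 123.  92.  73.  66.  66.  66.  66.]
scene -0.08 [103. 103.  98.  91. 104. 142. 162. 162. 153. 129.  97.  78.  67.  66.  65.  66.  66.]
scene -0.07 [103. 103.  97.  93. 107. 135. 142. 126. 103.  77.  71.  72.  68.  66.  65.  65.  66.]
scene -0.05 [ 69.  73.  74.  79.  94. 111. 106.  74.  41.  33.  50.  67.  74.  69.  66.  66.  66.]
scene -0.04 [ 37.  51.  65.  80. 100. 112. 109.  76.  37.  27.  37.  55.  70.  73.  70.  67.  66.]
top -0.12 [  0.   0.   0.   0.   0.   0.   0.   0.  58. 120. 124. 124. 124. 124. 123. 124. 124.]
top -0.1 [126. 126. 126. 126. 127. 118.  82.  75. 106.  84. 115. 127. 126. 125. 125. 125. 125.]
top -0.09 [126. 126. 126. 127. 128. 121.  96. 120. 125. 107. 106. 127. 127. 125. 126. 126. 125.]
top -0.08 [127. 127. 127. 127. 128. 124. 101. 105.  99.  70.  98. 126. 127. 126. 126. 127. 126.]
top -0.07 [127. 128. 127. 128. 128. 120.  95.  67.  85.  90. 102. 129. 128. 127. 127. 127. 127.]
top -0.05 [129. 128. 129. 128. 129. 122.  91.  84.  75.  70.  90. 131. 128. 127. 128. 128. 128.]
top -0.04 [129. 129. 129. 128. 130. 126.  83.  31.  64.  53.  96. 129. 130. 129. 128. 128. 128.]
41.6083 0.015481586659613598
```

The end is frosted (a bright band centred on the line), and the rod is level, still and firmly held. Handing in.

```bash
python3 -c "
from bench import manip
print(manip.hand_in())"
```

```text
the job is handed in; nothing more can be done
None
```

The job is handed in at about 42 s: after two missed grasps (no harm seen), the rod was unhooked, seated in the dip tube for over 2 s, drawn out frosted, and is held level and still at 0.40 m, left of the dewar; I did not re-check the loose items at the end.

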